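Draw out the mixer tray and switch the mixer on

TASK

Get the little sound mixer in the flight case ready for the show: hook a fingertip behind the upturned lip of its sliding tray and draw the tray smoothly out to its stop, without slamming it. Then, with a fingertip, draw the mixer's master fader all the way down towards the lip, and only after that press the power button fully in and let it go. Leave everything else lying and standing where it is, and let the small roll of tape ride along in the tray.

Things in the scene. Friction and masses are not known exactly. Their poses are not given: they have to be found in the camera images.
- case_front (a point): Middle of the roof's front edge (150 mm above the table) of a black flight case with aluminium edges, open in front, 340 deep (x) x 400 wide (y) x 150 mm high, fixed. The roof reaches 340 mm back from here and 200 mm to each side. x points from the open front to the back, y left as seen from the lip, z up: the case's axes. The tray, mixer, fader and button keep this yaw.
- tray (a joint): How far the tray is drawn out, along the case's -x (m): 0 fully in (the case's deep front lid is off, so the lip then still stands 70 mm in front of the case), 0.165 at its stop. It starts 0.015 to 0.065 out. It slides with about 4 N of friction and stays where it is left.
- tray_lip (a point): Centre of the top edge of the tray's front lip: a plain upright steel edge 4 mm thick, 352 mm wide (y), the full width of the tray, its top 70 mm above the table and 41 mm above the tray floor (3 mm sheet, top at 29 mm). Behind it (case +x) is a trough 61 mm deep, up to the mixer's front, free but for the tape roll left of y = 80 mm. Axes as the case.
- mixer (a point): Compact grey mixer screwed to the tray, 190 (x) x 240 (y) x 51 mm high, its middle 45 mm right of the tray's middle (case -y). This point: middle of its front edge at tray-floor level, 63 mm behind the lip; axes as the case. Flat panel at z = 51 mm. Twelve knobs (17 mm wide, 15 mm high) fill its left half, y = 29 to 107 mm. With the tray at its stop the roof begins 170 mm behind this point.
- fader (a joint): Position of the master fader, along the mixer's x (m): 0 all the way down, at the end nearest the lip; 0.06 at the top. About 1.2 N of friction; it stays where it is left.
- fader_cap (a point): Centre of the top of the master fader's cap, the only fader, alone on the right of the mixer (its y = -80 mm; x = 30 mm when down). The cap is 14 mm along its travel, 24 mm wide (y), its top 18 mm and its underside 4 mm above the panel. The panel around and behind it is bare; the power button stands to its left, middle to middle 60 mm across.
- power (a joint): Travel of the power button (m): 0 out, 0.005 fully in. It springs back; about 4 N presses it fully in.
- power_top (a point): Centre of the top of the power button: the only push button, round, flat-topped, 22 mm across, its top 12.5 mm above the panel, in a low black ring 30 mm across, at x = 45, y = -20 mm in the mixer's frame. It is pressed straight down. The nearest knob's edge is 49 mm to its left.
- small_tape: Small roll of black tape lying flat on the tray floor, in the pocket to the left of the mixer, 52 mm diameter, 19 mm high, hole 34 mm, 40 g. Origin: centre of its underside.
- gaffer: Grey roll of cloth tape lying flat on the right of the case's roof, 110 mm diameter, 48 mm high. Origin: centre of its underside.
- stagebox: Small dark steel connector box on the table to the left of the tray, 116 x 85 x 50 mm. Origin: centre of its underside.
- beltpack: Black radio beltpack standing upright on the table by the front left corner of the case, 30 x 64 x 92 mm with a 45 mm aerial on top. Origin: centre of its underside.
- mug: Blue mug, 82 mm diameter, 95 mm high, standing on the left of the case's roof. Origin: centre of its underside.
- bottle: Water bottle, 64 mm diameter, 200 mm high, standing on the table to the right of the tray. Origin: centre of its underside.
There are look-alikes about, which are no part of the job. What is meant by the small_tape is not blue or pink, and is the larger of those in its own colour.

How it is judged:
On the way, in this order (a step that is already met when the one before it is completed fails the run):
1. the tray is drawn out to its stop (value of joint tray above 0.158 m), for 0.2 s.
2. the master fader is drawn all the way down (value of joint fader below 0.005 m and value of joint tray above 0.155 m), for 0.2 s.
3. the power button is pressed in (value of joint power above 0.004 m), for 0.04 s.
At the end, for the whole second after the job is handed in: The tray is within 10 mm of its stop (joint value 165 mm), the fader within 5 mm of its lower end, the power button has been pressed at least 4 of its 5 mm in after that and has sprung back, and the small tape roll lies flat on the tray floor, at rest (all of step 2 and value of joint power below 0.0015 m and linear speed of small_tape below 0.02 m/s and angle between small_tape's own z axis and vertical below 0.1 rad and height (world z) of small_tape below 0.034 m and horizontal distance between small_tape and tray_lip below 0.3 m); the robot touches nothing.
It fails at once if the power button is pressed while the fader is still up (value of joint power above 0.003 m and value of joint fader above 0.008 m).
It fails at once if the tray is slammed (moves faster than 0.5 m/s) (velocity of joint tray above 0.5 m/s or velocity of joint tray below -0.5 m/s).
It fails at once if the small tape roll is lifted or tipped (height (world z) of small_tape above 0.045 m or angle between small_tape's own z axis and vertical above 0.4 rad).
It fails at once if something else is moved by more than 20 mm, lifted or knocked over (distance of any of gaffer, stagebox, beltpack, mug, bottle from where it was at the start of the episode above 0.02 m or angle between any of beltpack, bottle's own z axis and vertical above 0.4 rad).
It also fails if it takes over 51 s, if anything falls off the work surface, if the arm or the gripper's body presses on something with over 40 N, if the wrist force passes 120 N, or if a joint passes its speed limit or range.

ROBOT

A 6-joint arm with a two-finger parallel gripper is mounted at the origin on the work surface. World frame = base frame: x ahead of the robot, y to its left, z up, the work surface at z = 0. Lengths are in m, angles in rad, forces in N, time in s.
With the tool pointing down it reaches from about 0.3 to 0.875 m from the base axis. Payload 6.4 kg.
Tool frame: the origin (TCP) lies on the centre line of the jaws, within the pads' length; the fingertips stand 14 mm ahead of it and the grasp point (between the pads) lies 5 mm behind it; z points along the fingers, y is the direction in which the jaws open and shut (so a half turn about z gives the same grasp; the last joint's range is limited). The gripper opens to 85 mm and grips with 20 to 120 N. Pads are 22 mm wide; open, the fingers measure 114 mm over their backs; the gripper's body (76 mm by 85 mm) begins 54 mm behind the grasp point. The pads swing forward as they close: fully open they stand 13 mm farther back than shut.
Start: joints at [1.006, 0.181, 1.607, -0, 1.354, -0.206], TCP at [0.202, 0.538, 0.245] pointing down, gripper open.
Joint ranges: [-2.99, 2.99], [-0.89, 2.07], [0.3, 2.58], [-1.14, 4.28], [0, 2.63], [-3.12, 3.12]. Speed limits (rad/s): [2.57, 2.57, 3.01, 3.14, 3.14, 3.14].

INTERFACE

Orientations are given as a unit quaternion [w, x, y, z].
In Python, from bench import * gives the robot as it stands.
- The arm moves only by the tool servo_tool, never from a script. Its argument "plan" is a list that holds one entry, the list of rows, each a list of 5 numbers: the shift along the world's x, y, z in m, then the turn about the world's z in rad, then the gripper command: -1 is shut, 1 is fully open, values between are in proportion. In form: [[[tx, ty, tz, roll, claw], ...]]. A call has 1 to 8 rows; each row shifts and turns the commanded pose from where the row before left it; what a row does not reach is not made up. A row lasts 1/10 s, in which the tool goes at most 50 mm and 8.59 degrees, less where a joint would pass 70% of its speed; a pose out of reach is approached as far as the arm can. A call with a gripper value outside its range is refused whole. The fingers move at their own pace and stop on an object; the grip force is fixed at half the most. Time passes only in rows, so rows that do not move let the fingers close. It gives the time, the measured TCP pose, the force and the opening at its end, in the units of the state.
- get_obs(): the state, without advancing time (a new reading comes with each control period).
- camera(name): name is "scene" or "top"; returns a dict with "img" (400x640x3 uint8, blue, green, red), "camera_matrix" (3x3 intrinsics, pixels), "k1" (the pictures are not rectified: a ray, as slopes to the right and down, at radius r is drawn at 1 + k1 r^2 times it, then the intrinsics apply), "rvec" (rotation vector, rad) and "tvec" (3), from world to camera coordinates, as OpenCV has them. Camera axes: x right, y down, z forward; pixel columns grow to the right and rows downward; lengths in m; the calibration is good to about 2 mm. A picture is of the moment at which its call begins. There is no depth.
- hand_in(): hands the job in, once; it reports no verdict.
Trained networks look in a picture, given as the dict that the camera call returned (one of the last four; its "shot" number tells which), for a name from the list of things; names that differ only in an ending like _2 or _b are one class to them, and where a whole thing is asked for, a point or a joint stands for the part that bears it (a point fixed in the world has none). Each returns a list of dicts, best first, with "conf" (0 to 1); they miss things now and then, are a little off and sometimes report something else, mostly with a low value. They report only what shows in the picture. A call takes as long as a camera call. They do not tell look-alikes from the thing itself.
- trace(picture, thing): "mask" (400x640 bool, what is visible of it) and "rect" ([left, top, right, bottom] as shares, 0 to 1, of the picture: columns of its width, rows of its height, round what is visible of it).
- pinpoint(picture, thing): "centre" ([row, column] as shares, 0 to 1, of the picture: columns of its width, rows of its height: a listed point, or the origin of a listed thing).
The state is a dict: "time_s": time; "q": joint angles; "dq": joint speeds; "joint_efforts": joint torques, N m; "eef_pos": TCP position; "eef_rot": TCP orientation; "wrist_force": force on the tool from outside, world axes, zero at the start; "torque": the same for the moment, N m; "opening": opening from 0.0 (shut) to 1.0 (fully open).
Only numpy, scipy, OpenCV 4.12 (cv2) and the standard library are available. Lean on these libraries where they do the work, as an engineer would, in place of code of your own. Each camera call takes 0.05 s, during which the arm holds its last target.

## Working session

There is one attempt and no reset: what is moved stays moved. The work goes in short steps, Python scripts to look and compute and a tool call to move; the robot and the scene stay as the last step left them, time stands still between calls to the robot, and variables do not carry over. Pictures are saved under pics/ and viewed, and the job is handed in when it is done.

Besides the shell and the picture viewer there is one more tool, called after "Emit:" as name([rows], argument=value, ...), one row to a line, values as JSON. servo_tool: Moves the arm, as the interface text tells. Its arguments: {"type":"object","properties":{"plan":{"type":"array"}},"required":["plan"]}

```bash
mkdir -p pics; cat > h.py <<'E'
from bench import *
import numpy as np, cv2, pickle
def und(c,px):
    K=np.array(c["camera_matrix"]);d=np.array([c["k1"],0,0,0,0.])
    return cv2.undistortPoints(np.array([[px]],float),K,d)[0,0]
def ray(c,px):
    R=cv2.Rodrigues(np.array(c["rvec"],float))[0];t=np.array(c["tvec"],float).ravel()
    s=und(c,px);d=R.T@np.array([s[0],s[1],1]);return -R.T@t,d/np.linalg.norm(d)
def atz(c,px,z):
    o,d=ray(c,px);return o+d*(z-o[2])/d[2]
def tri(c1,p1,c2,p2):
    o1,d1=ray(c1,p1);o2,d2=ray(c2,p2)
    A=np.stack([d1,-d2],1);s=np.linalg.lstsq(A,o2-o1,rcond=None)[0]
    a=o1+s[0]*d1;b=o2+s[1]*d2;return (a+b)/2,np.linalg.norm(a-b)
def proj(c,P):
    K=np.array(c["camera_matrix"]);d=np.array([c["k1"],0,0,0,0.])
    return cv2.projectPoints(np.array(P,float).reshape(-1,3),np.array(c["rvec"],float),np.array(c["tvec"],float),K,d)[0].reshape(-1,2)
E
python3 - <<'E'
from h import *
o=get_obs();print(o["time_s"],o["eef_pos"],o["eef_rot"],o["opening"],o["wrist_force"])
cs={n:camera(n) for n in("scene","top")}
for n,c in cs.items():
    cv2.imwrite(f"pics/{n}0.png",c["img"])
    for t in["case_front","tray_lip","mixer","fader_cap","power_top","small_tape","gaffer","stagebox","beltpack","mug","bottle"]:
        print(n,t,[(round(r["centre"][1]*640,1),round(r["centre"][0]*400,1),round(r["conf"],2)) for r in pinpoint(c,t)])
pickle.dump(cs,open("c0.pkl","wb"))
E
```

```text
0.0 [0.20159679 0.53794855 0.24439351] [-3.24792770e-04  1.78411305e-01  9.83955616e-01 -8.04332994e-04] 1.0002487597639598 [-1.03869931 -0.06863482 -0.48898705]
scene case_front [(284.4, 171.6, 0.71)]
scene tray_lip [(337.3, 201.2, 0.69)]
scene mixer [(309.0, 201.8, 0.57)]
scene fader_cap [(294.5, 161.7, 0.41), (312.9, 201.3, 0.21)]
scene power_top [(295.9, 179.9, 0.49), (337.8, 201.1, 0.49)]
scene small_tape [(313.3, 353.4, 0.88), (264.9, 338.2, 0.8), (229.0, 323.0, 0.55), (293.5, 253.1, 0.52), (261.9, 195.6, 0.22)]
scene gaffer [(256.5, 157.5, 0.79)]
scene stagebox [(357.5, 306.3, 0.65), (295.2, 252.4, 0.22)]
scene beltpack []
scene mug [(261.1, 193.0, 0.87)]
scene bottle [(320.4, 157.1, 0.69)]
top case_front [(339.3, 177.6, 0.96)]
top tray_lip [(342.4, 223.6, 0.88)]
top mixer [(351.4, 199.8, 0.68)]
top fader_cap [(379.5, 172.6, 0.49), (337.3, 176.7, 0.29)]
top power_top [(359.4, 180.7, 0.5)]
top small_tape [(230.9, 199.8, 0.58), (292.1, 200.3, 0.56), (222.1, 234.1, 0.55), (232.0, 179.7, 0.54)]
top gaffer [(357.0, 150.1, 0.93)]
top stagebox [(262.4, 253.7, 0.68), (354.5, 201.4, 0.54)]
top beltpack [(257.5, 209.4, 0.68)]
top mug [(305.6, 161.4, 0.59)]
top bottle [(439.0, 188.7, 0.79)]
```

```bash
python3 - <<'E'
from h import *
cs=pickle.load(open("c0.pkl","rb"))
s=cs["scene"]["img"];t=cs["top"]["img"]
cv2.imwrite("pics/s0crop.png",cv2.resize(s[130:280,220:420],None,fx=4,fy=4,interpolation=cv2.INTER_CUBIC))
cv2.imwrite("pics/t0crop.png",cv2.resize(t[130:270,210:460],None,fx=3.2,fy=3.2,interpolation=cv2.INTER_CUBIC))
E
```

```text
(no output)
```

View pics/scene0.png

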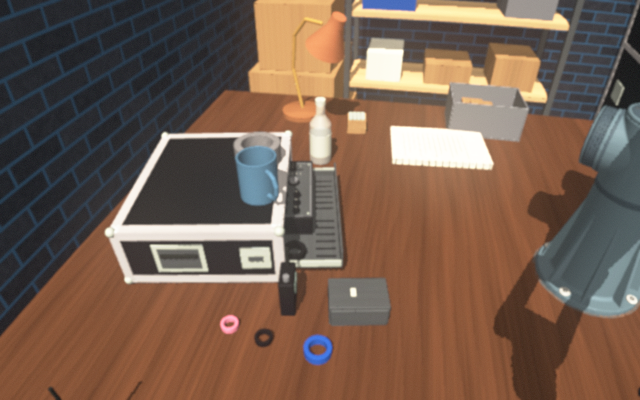

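View pics/s0crop.png

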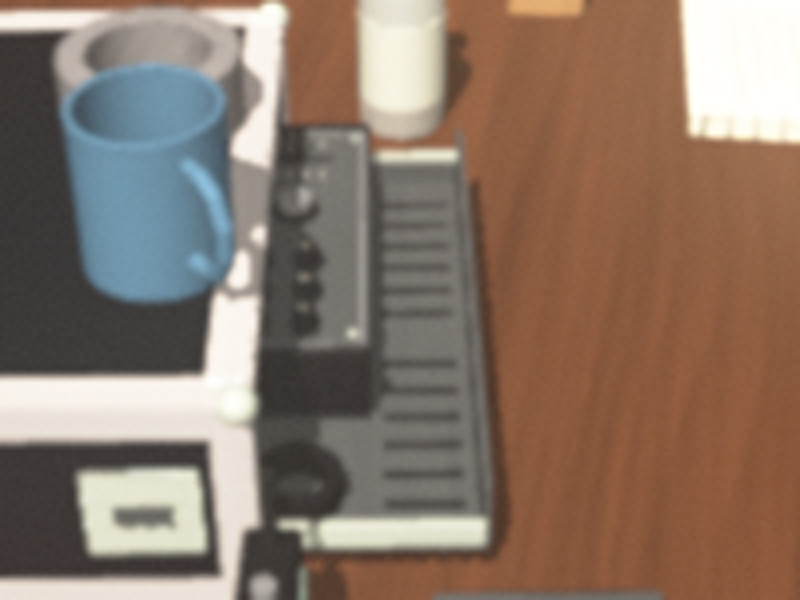

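View pics/t0crop.png

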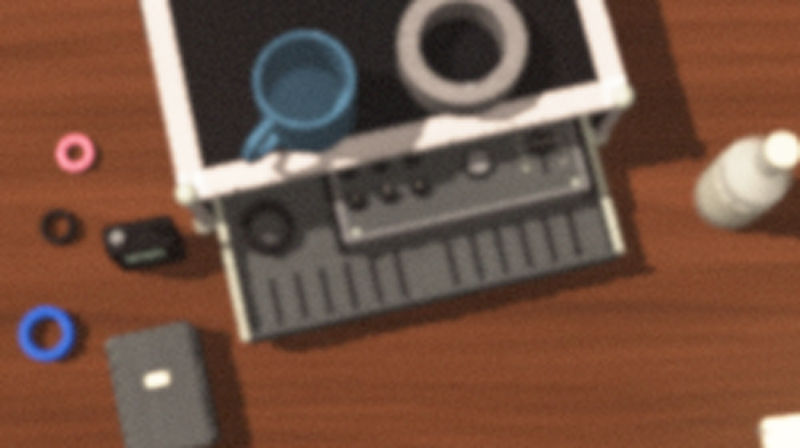

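View pics/top0.png

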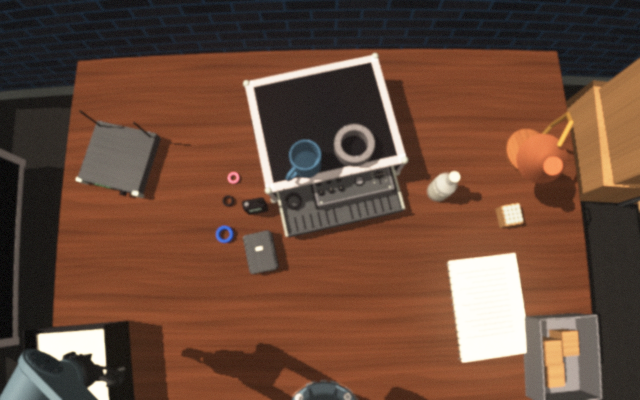

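```bash
python3 - <<'E'
from h import *
cs=pickle.load(open("c0.pkl","rb"));s=cs["scene"];t=cs["top"]
np.set_printoptions(precision=4,suppress=True)
L=atz(t,(268,189.4),.15);R=atz(t,(404,159.7),.15);print("roof",L,R,np.linalg.norm(L-R))
l=atz(t,(286,236),.07);r=atz(t,(404.6,209),.07);print("lip",l,r,np.linalg.norm(l-r))
for n,p,q,z in[("case",(284.4,171.6),(339.3,177.6),.15),("lip",(337.3,201.2),(342.4,223.6),.07),("mixer",(309,201.8),(351.4,199.8),.029),("fader",(294.5,161.7),(379.5,172.6),.098),("power",(295.9,179.9),(359.4,180.7),.0925),("tape",(293.5,253.1),(292.1,200.3),.029),("bottle",(320.4,157.1),(439,188.7),0),("mug",(261,193),(305.6,161.4),.15),("gaff",(256.5,157.5),(357,150.1),.15),("sb",(357.5,306.3),(262.4,253.7),0)]:
    print(n,*tri(s,p,t,q),atz(s,p,z),atz(t,q,z))
d=L-R;print("yaw from roof",np.arctan2(-d[0],d[1]), "lip",np.arctan2(-(l-r)[0],(l-r)[1]))
print("beltpack",atz(t,(257.5,209.4),0))
E
```

```text
roof [0.6574 0.1412 0.15  ] [ 0.7359 -0.2426  0.15  ] 0.39170044236197016
lip [0.5353 0.0984 0.07  ] [ 0.608  -0.2514  0.07  ] 0.3572480265099395
case [ 0.6914 -0.0574  0.151 ] 0.0088010062288973 [ 0.6966 -0.0599  0.15  ] [ 0.6872 -0.058   0.15  ]
lip [ 0.57   -0.0662  0.0769] 0.004763474990285937 [ 0.5736 -0.0756  0.07  ] [ 0.5685 -0.0666  0.07  ]
mixer [ 0.6462 -0.0968  0.0415] 0.003955825385858183 [ 0.6519 -0.1132  0.029 ] [ 0.6466 -0.0978  0.029 ]
fader [ 0.7068 -0.1775  0.1051] 0.008107956199664508 [ 0.7055 -0.1877  0.098 ] [ 0.7128 -0.1782  0.098 ]
power [ 0.6887 -0.1194  0.0889] 0.0059415620834208736 [ 0.6842 -0.1136  0.0925] [ 0.6908 -0.1188  0.0925]
tape [0.6462 0.0824 0.0349] 0.0025135268784405194 [0.6465 0.0767 0.029 ] [0.6486 0.0829 0.029 ]
bottle [ 0.6768 -0.3768  0.0041] 0.009100199115361036 [ 0.6733 -0.3824  0.    ] [ 0.6823 -0.3779  0.    ]
mug [0.7291 0.0346 0.1537] 0.011332432188707539 [0.7248 0.031  0.15  ] [0.736  0.0356 0.15  ]
gaff [ 0.7735 -0.1095  0.1482] 0.012708164442000866 [ 0.7795 -0.1083  0.15  ] [ 0.7664 -0.1103  0.15  ]
sb [0.4903 0.1764 0.004 ] 0.001467556504468346 [0.4912 0.1731 0.    ] [0.4899 0.177  0.    ]
yaw from roof 0.2017360976606755 lip 0.2049907774141276
beltpack [0.6275 0.193  0.    ]
```

The black tape roll candidates are the one in the tray at top (292,200), the smaller black ring at (229,201), pink at (233,178) and blue at (225,234). The one in the tray is the largest black roll, and the crop shows it in the pocket to the left of the mixer. The hook target is the lip centre at about (0.5715, -0.0765), with yaw about 0.20. Next I move over the trough.

Emit:
servo_tool([
  [[0.017,-0.025,0.005,0.07,-1],[0.017,-0.025,0.005,0.07,-1],[0.017,-0.025,0.005,0.07,-1],[0.017,-0.025,0.005,0.07,-1],[0.017,-0.025,0.005,0.07,-1],[0.017,-0.025,0.005,0.07,-1],[0.017,-0.025,0.005,0.07,-1],[0.017,-0.025,0.005,0.07,-1]],
])

```text
time_s: 2.0
eef_pos: [0.3384, 0.3374, 0.2856]
eef_rot: [0.0, -0.102, 0.995, 0.0]
wrist_force: [0.5, 0.9, 0.7]
opening: 0.004
```

Emit:
servo_tool([
  [[0.017,-0.025,0,0,-1],[0.017,-0.025,0,0,-1],[0.017,-0.025,0,0,-1],[0.017,-0.025,0,0,-1],[0.017,-0.025,0,0,-1],[0.017,-0.025,0,0,-1],[0.017,-0.025,0,0,-1],[0.017,-0.025,0,0,-1]],
])

```text
time_s: 2.8
eef_pos: [0.4745, 0.1373, 0.2855]
eef_rot: [0.0, -0.1, 0.995, 0.0]
wrist_force: [1.0, 0.1, -0.0]
opening: -0.002
```

Emit:
servo_tool([
  [[0.017,-0.025,-0.015,0,-1],[0.017,-0.025,-0.015,0,-1],[0.017,-0.025,-0.015,0,-1],[0.017,-0.025,-0.015,0,-1],[0.017,-0.025,-0.015,0,-1],[0.017,-0.025,-0.015,0,-1],[0.017,-0.025,-0.015,0,-1],[0,0,-0.01,0,-1]],
])

```text
time_s: 3.6
eef_pos: [0.5942, -0.0397, 0.1691]
eef_rot: [0.0, -0.099, 0.995, -0.0]
wrist_force: [0.3, -0.1, 1.0]
opening: -0.001
```

Emit:
servo_tool([
  [[0.004,-0.015,0,0,-1],[0.005,-0.015,0,0,-1],[0,0,-0.02,0,-1],[0,0,-0.02,0,-1],[0,0,-0.02,0,-1]],
])

```text
time_s: 4.1
eef_pos: [0.6029, -0.0674, 0.1113]
eef_rot: [0.001, -0.101, 0.995, -0.001]
wrist_force: [-0.1, 0.8, 0.1]
opening: 0.003
```

```bash
python3 - <<'E'
from h import *
s=camera("scene");t=camera("top");print(get_obs()["eef_pos"])
a=cv2.resize(s["img"][130:280,220:420],None,fx=4,fy=4,interpolation=cv2.INTER_CUBIC)
b=cv2.resize(t["img"][130:270,210:460],None,fx=3.2,fy=3.2,interpolation=cv2.INTER_CUBIC)
cv2.imwrite("pics/s1.png",a);cv2.imwrite("pics/t1.png",b)
E
```

```text
[ 0.60041689 -0.0664589   0.10851117]
```

View pics/s1.png

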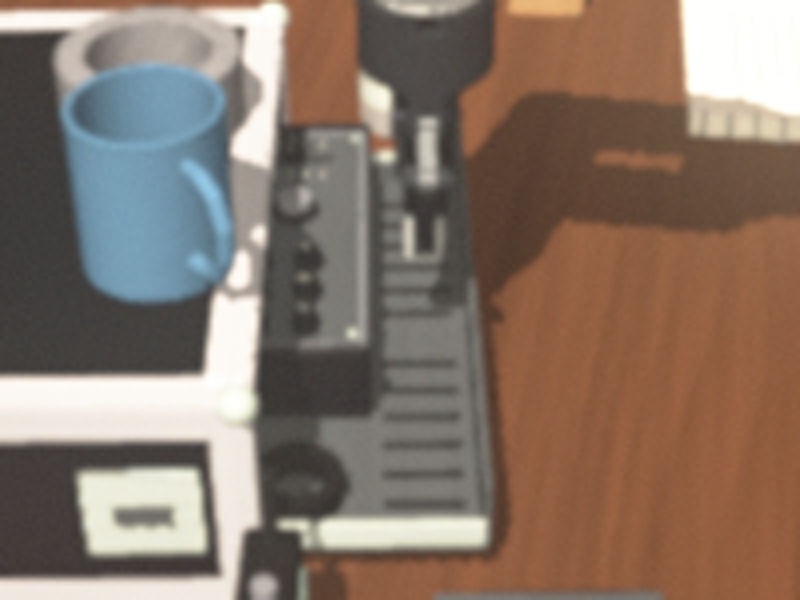

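View pics/t1.png

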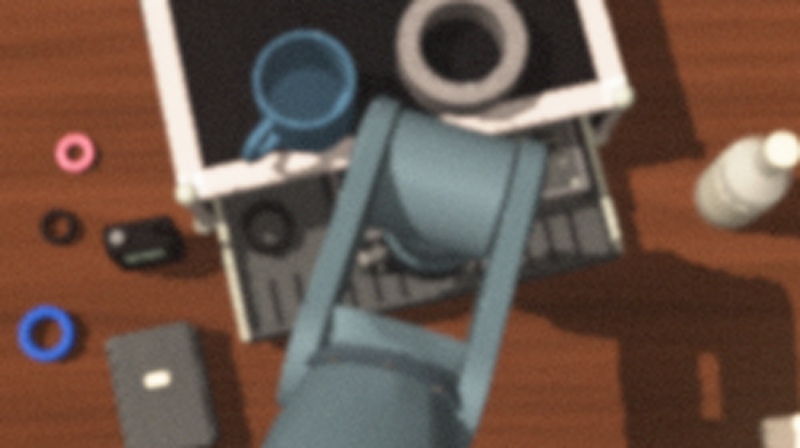

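The scene crop shows the closed fingertip at (422,250), above the trough between the mixer front and the lip. Next I go down.

Emit:
servo_tool([
  [[0,0,-0.01,0,-1],[0,0,-0.01,0,-1],[0,0,-0.01,0,-1],[0,0,-0.01,0,-1],[0,0,-0.01,0,-1],[0,0,0,0,-1]],
])

```text
time_s: 4.8
eef_pos: [0.6006, -0.0662, 0.0583]
eef_rot: [-0.001, -0.1, 0.995, 0.001]
wrist_force: [-0.5, 1.2, -0.1]
opening: -0.003
```

Emit:
servo_tool([
  [[-0.005,-0.001,0,0,-1],[-0.005,-0.001,0,0,-1],[-0.005,-0.001,0,0,-1],[-0.005,-0.001,0,0,-1],[-0.005,-0.001,0,0,-1],[-0.005,-0.001,0,0,-1]],
])

```text
time_s: 5.4
eef_pos: [0.5724, -0.0728, 0.0609]
eef_rot: [0.001, -0.1, 0.995, -0.0]
wrist_force: [5.0, 1.2, -0.6]
opening: -0.004
```

Emit:
servo_tool([
  [[-0.007,-0.0014,0,0,-1],[-0.009,-0.0018,0,0,-1],[-0.01,-0.002,0,0,-1],[-0.01,-0.002,0,0,-1],[-0.01,-0.002,0,0,-1],[-0.01,-0.002,0,0,-1],[-0.01,-0.002,0,0,-1],[-0.008,-0.0016,0,0,-1]],
])

```text
time_s: 6.2
eef_pos: [0.4978, -0.0882, 0.0609]
eef_rot: [0.001, -0.1, 0.995, -0.001]
wrist_force: [4.6, -1.6, -0.4]
opening: 0.003
```

Emit:
servo_tool([
  [[-0.005,-0.001,0,0,-1],[-0.004,-0.0008,0,0,-1],[-0.004,-0.0008,0,0,-1],[-0.003,-0.0006,0,0,-1],[0,0,0,0,-1]],
])

```text
time_s: 6.7
eef_pos: [0.4812, -0.0904, 0.0602]
eef_rot: [-0.001, -0.1, 0.995, 0.0]
wrist_force: [2.0, -0.3, 1.3]
opening: -0.002
```

Emit:
servo_tool([
  [[-0.003,-0.0006,0,0,-1],[-0.003,-0.0006,0,0,-1],[-0.003,-0.0006,0,0,-1]],
])

```text
time_s: 7.0
eef_pos: [0.4763, -0.0915, 0.0604]
eef_rot: [0.005, -0.099, 0.995, 0.0]
wrist_force: [30.1, 10.5, -21.1]
opening: -0.003
```

Emit:
servo_tool([
  [[-0.003,-0.0006,0,0,-1],[-0.002,-0.0004,0,0,-1],[0,0,0,0,-1]],
])

```text
time_s: 7.3
eef_pos: [0.4762, -0.0916, 0.0606]
eef_rot: [0.01, -0.099, 0.995, 0.0]
wrist_force: [44.9, 15.4, -35.3]
opening: -0.002
```

The force has risen to about 45 N, so the tray is at its stop. I back off and lift.

Emit:
servo_tool([
  [[0.008,0.0016,0,0,-1],[0.01,0.002,0,0,-1],[0.007,0.0014,0,0,-1],[0,0,0.01,0,-1],[0,0,0.02,0,-1],[0,0,0.03,0,-1],[0,0,0.03,0,-1],[0,0,0.03,0,-1]],
])

```text
time_s: 8.1
eef_pos: [0.492, -0.0884, 0.1818]
eef_rot: [-0.001, -0.1, 0.995, 0.0]
wrist_force: [0.6, -0.9, 0.5]
opening: 0.001
```

Emit:
servo_tool([
  [[-0.02,0.045,0.02,0,-1],[-0.02,0.045,0.02,0,-1],[-0.02,0.045,0,0,-1],[-0.02,0.045,0,0,-1],[-0.02,0.045,0,0,-1],[-0.01,0.045,0,0,-1],[0,0.045,0,0,-1],[0,0,0,0,-1]],
])

```text
time_s: 8.9
eef_pos: [0.3837, 0.2252, 0.2187]
eef_rot: [0.0, -0.103, 0.995, 0.001]
wrist_force: [0.6, -1.7, 0.3]
opening: 0.004
```

```bash
cat > look.py <<'E'
from h import *
import sys
k=sys.argv[1]
cs={n:camera(n) for n in("scene","top")};s=cs["scene"];t=cs["top"];print(get_obs()["eef_pos"],get_obs()["wrist_force"])
a=cv2.resize(s["img"][130:280,220:420],None,fx=4,fy=4,interpolation=cv2.INTER_CUBIC)
b=cv2.resize(t["img"][150:270,250:450],None,fx=4,fy=4,interpolation=cv2.INTER_CUBIC)
cv2.imwrite(f"pics/s{k}.png",a);cv2.imwrite(f"pics/t{k}.png",b)
for n,c in cs.items():
    for th in["case_front","tray_lip","mixer","fader_cap","power_top","small_tape"]:
        print(n,th,[(round(r["centre"][1]*640,1),round(r["centre"][0]*400,1),round(r["conf"],2)) for r in pinpoint(c,th)])
pickle.dump(cs,open(f"c{k}.pkl","wb"))
E
python3 look.py 2
```

```text
[0.38438989 0.22175652 0.21815961] [ 0.68210517 -0.16177046  0.86486346]
scene case_front [(287.9, 175.6, 0.94)]
scene tray_lip [(383.7, 201.2, 0.59), (259.1, 156.3, 0.22)]
scene mixer [(354.9, 203.4, 0.58), (256.4, 160.4, 0.24)]
scene fader_cap [(337.1, 159.9, 0.58)]
scene power_top [(337.6, 177.5, 0.43)]
scene small_tape [(344.7, 254.8, 0.79), (316.0, 355.3, 0.65), (265.2, 340.1, 0.63), (231.1, 325.7, 0.58)]
top case_front [(338.0, 178.2, 0.84)]
top tray_lip [(354.8, 260.7, 0.62)]
top mixer [(364.2, 235.9, 0.84)]
top fader_cap [(389.4, 205.3, 0.45), (366.7, 216.0, 0.17)]
top power_top [(300.3, 235.3, 0.53), (365.1, 215.3, 0.49)]
top small_tape [(301.0, 235.0, 0.72), (229.6, 198.8, 0.56), (231.4, 176.8, 0.53), (222.3, 234.3, 0.48)]
```

View pics/s2.png

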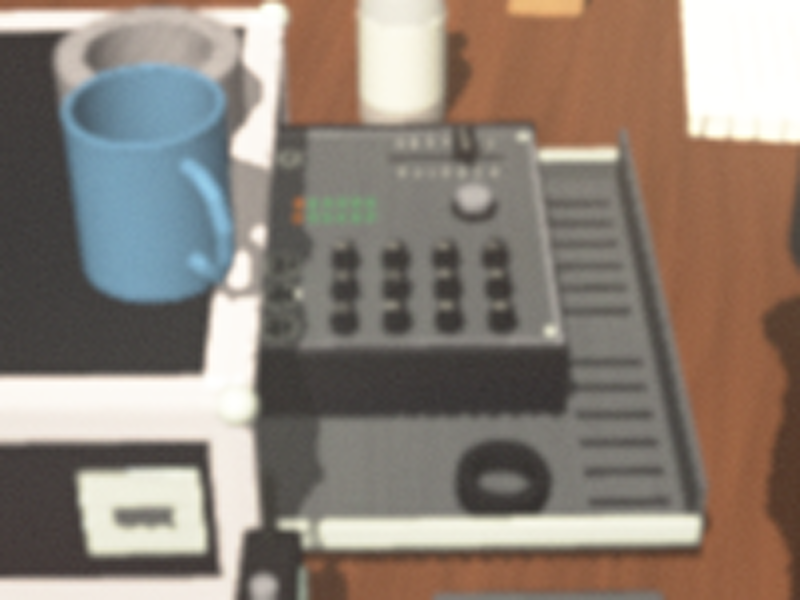

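View pics/t2.png

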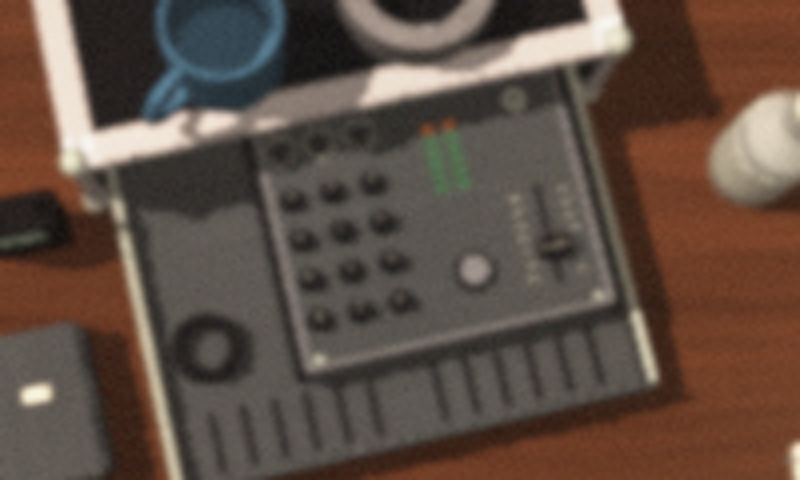

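```bash
python3 - <<'E'
from h import *
np.set_printoptions(precision=4,suppress=True)
cs=pickle.load(open("c2.pkl","rb"));s=cs["scene"];t=cs["top"]
ps=.20;X=np.array([np.cos(ps),np.sin(ps),0]);Y=np.array([-np.sin(ps),np.cos(ps),0])
cf=np.array([.6967,-.0507,.15])
lip=cf-.235*X;lip[2]=.07
m=lip+.063*X-.045*Y;m[2]=.029
loc=lambda P:((P-m)@X,(P-m)@Y,(P-m)[2])
f=np.array
print("lip",lip,"mixer",m)
def show(n,S,T,z):
    a=atz(s,S,z);b=atz(t,T,z);print(n,f(loc(a)),f(loc(b)),f(loc(tri(s,S,t,T)[0])))
show("fadernet",(337.1,159.9),(389.4,205.3),.098)
show("fadereye",(336.8,163.5),(388.75,211.25),.098)
show("powereye",(220+474/4,130+195/4),(250+476/4,150+270/4),.0925)
show("pownet",(337.6,177.5),(365.1,215.3),.0925)
show("mixFR corner top",(220+540/4,130+130/4),(250+618/4,150+302/4),.080)
show("mixFL corner top",(220+563/4,130+347/4),(250+308/4,150+372/4),.080)
show("lipR",(220+622/4,130+133/4),(250+658/4,150+382/4),.07)
show("lipL",(220+703/4,130+520/4),(250+175/4,150+482/4),.07)
# predicted pixels overlay
im={}
for n,c,(x0,y0) in(("s",s,(220,130)),("t",t,(250,150))):
    img=cv2.imread(f"pics/{n}2.png")
    pts=[]
    for x,y,z in[(0,-.12,.051),(0,.12,.051),(.03,-.08,.055),(.09,-.08,.055),(.045,-.02,.0635),(-.063,-.131,.041),(-.063,.221,.041)]:
        P=m+x*X+y*Y+[0,0,z];p=(proj(c,P)[0]-[x0,y0])*4
        cv2.circle(img,tuple(int(v) for v in p),4,(0,0,255),-1)
    cv2.imwrite(f"pics/{n}2o.png",img)
E
```

```text
lip [ 0.4664 -0.0974  0.07  ] mixer [ 0.5371 -0.129   0.029 ]
fadernet [ 0.0413 -0.0984  0.069 ] [ 0.0618 -0.0876  0.069 ] [ 0.0511 -0.0837  0.0804]
fadereye [ 0.0428 -0.0805  0.069 ] [ 0.0453 -0.0815  0.069 ] [ 0.0441 -0.0813  0.0689]
powereye [ 0.0412 -0.0178  0.0635] [ 0.0409 -0.0223  0.0635] [ 0.0411 -0.0227  0.0602]
pownet [ 0.0432 -0.0234  0.0635] [ 0.0496 -0.0128  0.0635] [ 0.0462 -0.0113  0.0722]
mixFR corner top [-0.0081 -0.1138  0.051 ] [-0.0031 -0.1194  0.051 ] [-0.0058 -0.1194  0.0482]
mixFL corner top [-0.0031  0.117   0.051 ] [-0.0032  0.1114  0.051 ] [-0.0033  0.1114  0.0466]
lipR [-0.0656 -0.1254  0.041 ] [-0.0656 -0.1355  0.041 ] [-0.0664 -0.1368  0.0341]
lipL [-0.0638  0.2445  0.041 ] [-0.0588  0.2217  0.041 ] [-0.0634  0.2244  0.0224]
```

View pics/s2o.png

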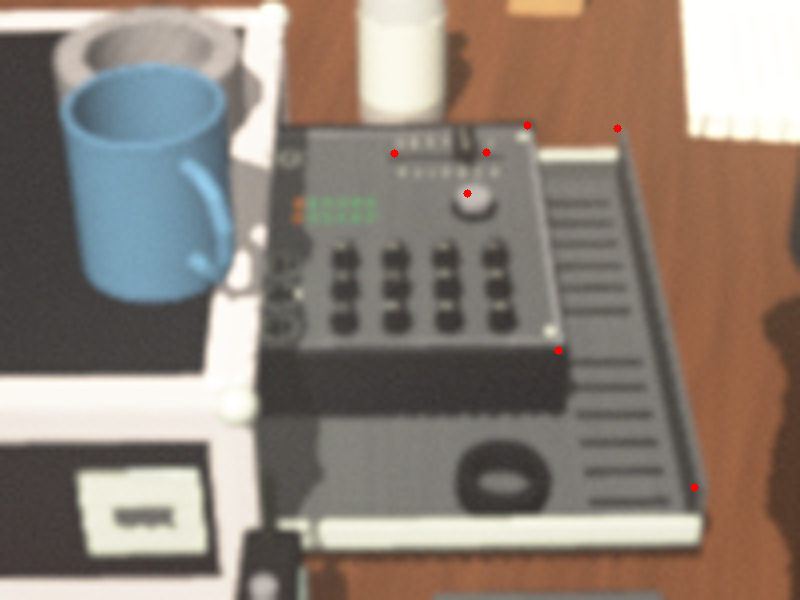

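View pics/t2o.png

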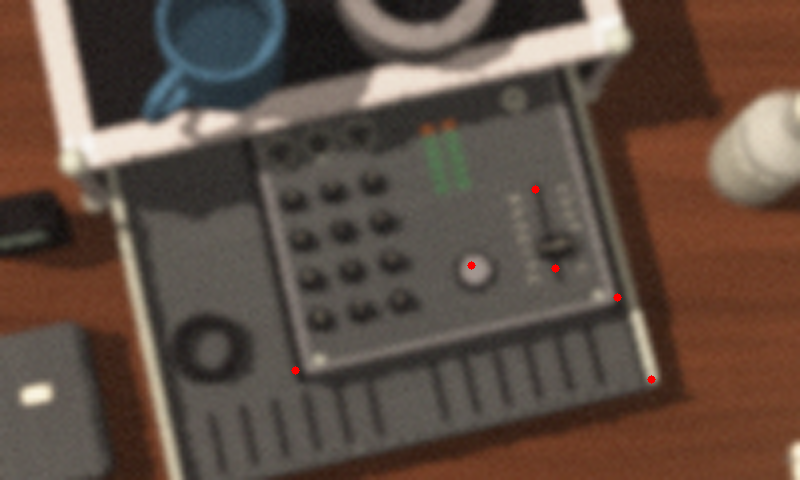

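The tray is out and the tape is still flat in the pocket. The cap is at about mixer x = 0.048, so the fader stands about 18 mm up, at world (0.596, -0.200). I go to a point about 28 mm behind it.

Emit:
servo_tool([
  [[0.015,-0.026,0,0,-1],[0.015,-0.026,0,0,-1],[0.015,-0.026,0,0,-1],[0.015,-0.026,0,0,-1],[0.015,-0.026,0,0,-1],[0.015,-0.026,0,0,-1],[0.015,-0.026,0,0,-1],[0.015,-0.026,0,0,-1]],
])

```text
time_s: 10.4
eef_pos: [0.5058, 0.0121, 0.2179]
eef_rot: [0.0, -0.1, 0.995, 0.0]
wrist_force: [0.4, -0.0, -0.6]
opening: 0.003
```

Emit:
servo_tool([
  [[0.015,-0.026,0,0,-1],[0.015,-0.026,0,0,-1],[0.015,-0.026,0,0,-1],[0.015,-0.026,0,0,-1],[0.015,-0.026,0,0,-1],[0.015,-0.026,0,0,-1],[0.015,-0.026,0,0,-1],[0.015,-0.026,0,0,-1]],
])

```text
time_s: 11.2
eef_pos: [0.6257, -0.1958, 0.2176]
eef_rot: [-0.0, -0.1, 0.995, 0.0]
wrist_force: [0.8, 0.6, 0.2]
opening: -0.001
```

Emit:
servo_tool([
  [[0,0,-0.02,0,-1],[0,0,-0.03,0,-1],[0,0,-0.02,0,-1],[0,0,-0.015,0,-1],[0,0,0,0,-1]],
])

```text
time_s: 11.7
eef_pos: [0.6238, -0.194, 0.1301]
eef_rot: [-0.002, -0.1, 0.995, 0.001]
wrist_force: [-1.2, -0.9, -0.3]
opening: -0.002
```

```bash
python3 look.py 3|head -1
```

```text
[ 0.62555529 -0.19481112  0.13333842] [0.36954419 0.09790461 0.81611628]
```

View pics/s3.png

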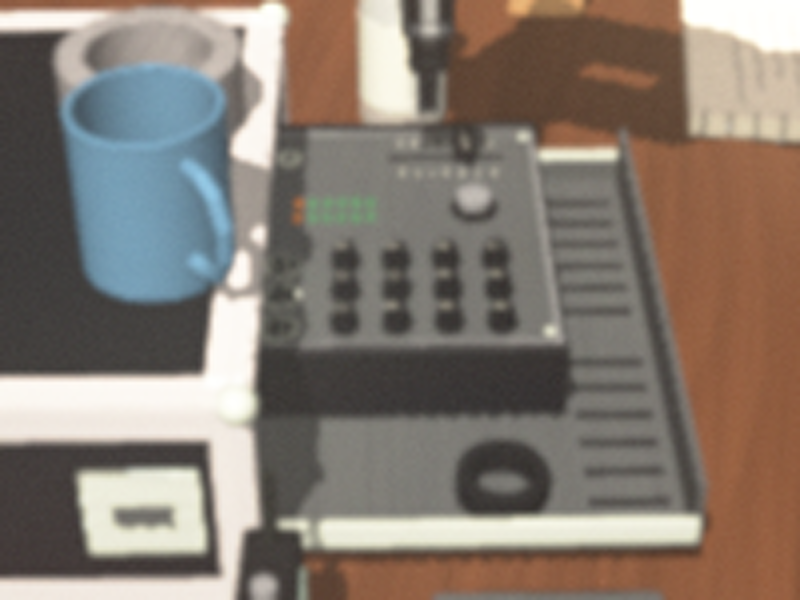

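The fingertip at (427,110) is behind the cap (467,140). I lower it to a TCP height of about 0.102.

Emit:
servo_tool([
  [[0,0,-0.01,0,-1],[0,0,-0.01,0,-1],[0,0,-0.006,0,-1],[0,0,-0.004,0,-1],[0,0,0,0,-1]],
])

```text
time_s: 12.9
eef_pos: [0.6246, -0.1944, 0.1016]
eef_rot: [-0.001, -0.1, 0.995, 0.001]
wrist_force: [0.2, -0.0, -0.7]
opening: -0.002
```

```bash
python3 look.py 4|head -1
```

```text
[ 0.62534997 -0.19477957  0.10287458] [-0.11243993 -0.18703239  0.09644337]
```

View pics/s4.png

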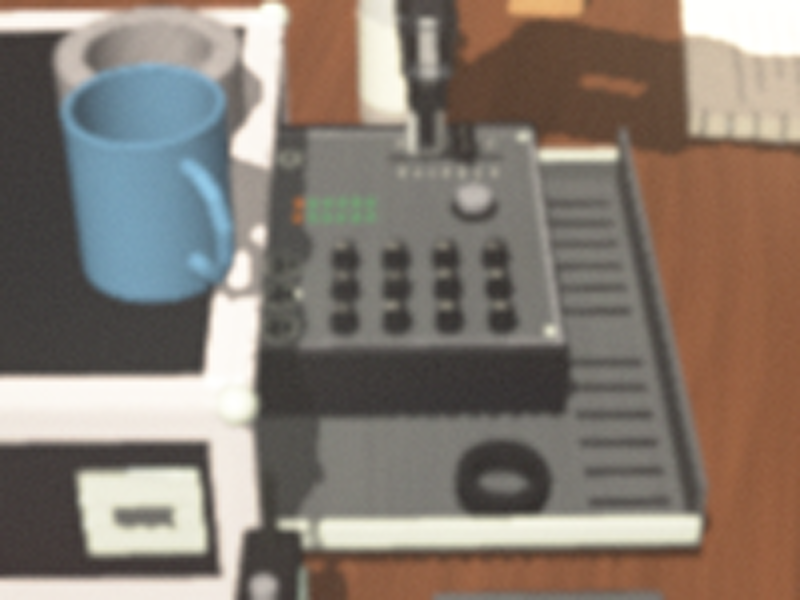

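Emit:
servo_tool([
  [[-0.004,-0.0008,0,0,-1],[-0.004,-0.0008,0,0,-1],[-0.004,-0.0008,0,0,-1],[-0.004,-0.0008,0,0,-1],[-0.004,-0.0008,0,0,-1],[-0.003,-0.0006,0,0,-1]],
])

```text
time_s: 14.2
eef_pos: [0.6019, -0.1995, 0.1029]
eef_rot: [0.0, -0.1, 0.995, -0.0]
wrist_force: [0.8, 0.1, -1.0]
opening: 0.0
```

Emit:
servo_tool([
  [[-0.002,-0.0004,0,0,-1],[-0.002,-0.0004,0,0,-1],[0,0,0,0,-1]],
])

```text
time_s: 14.5
eef_pos: [0.5991, -0.2, 0.1031]
eef_rot: [0.001, -0.1, 0.995, -0.0]
wrist_force: [5.5, 1.2, -3.5]
opening: -0.004
```

Emit:
servo_tool([
  [[-0.002,-0.0004,0,0,-1],[-0.001,-0.0002,0,0,-1],[0,0,0,0,-1]],
])

```text
time_s: 14.8
eef_pos: [0.5988, -0.2001, 0.1033]
eef_rot: [0.004, -0.1, 0.995, -0.0]
wrist_force: [16.3, 2.8, -8.0]
opening: -0.002
```

The force rose to 16 N, so the cap is at its lower end. I back off, lift and check.

Emit:
servo_tool([
  [[0.006,0.0012,0,0,-1],[0.006,0.0012,0,0,-1],[0,0,0.02,0,-1],[0,0,0.02,0,-1],[0,0,0.02,0,-1],[0,0,0.02,0,-1]],
])

```text
time_s: 15.4
eef_pos: [0.607, -0.1984, 0.1836]
eef_rot: [-0.001, -0.1, 0.995, 0.0]
wrist_force: [-0.1, 0.7, 0.3]
opening: -0.001
```

```bash
python3 look.py 5|head -1
```

```text
[ 0.6089781  -0.19934958  0.18644663] [ 1.04877129  0.32811716 -0.03947822]
```

View pics/s5.png

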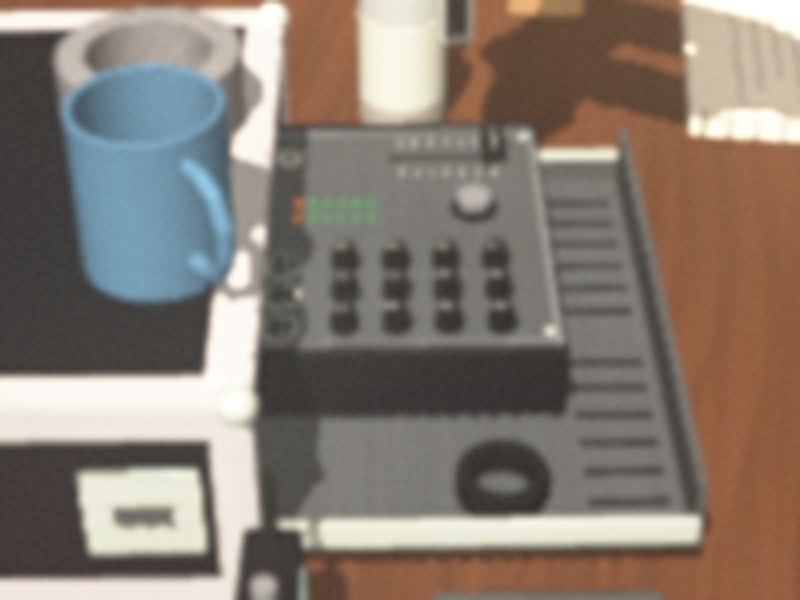

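The cap is now at (492,140), the lower end of the slot. On to the button.

Emit:
servo_tool([
  [[-0.013,0.028,0,0,-1],[-0.013,0.029,0,0,-1],[0,0,-0.02,0,-1],[0,0,-0.02,0,-1],[0,0,-0.015,0,-1],[0,0,-0.01,0,-1],[0,0,0,0,-1]],
])

```text
time_s: 16.8
eef_pos: [0.5803, -0.1411, 0.1162]
eef_rot: [-0.001, -0.1, 0.995, 0.001]
wrist_force: [-1.4, -0.9, -0.2]
opening: 0.004
```

```bash
python3 look.py 6|head -1
```

```text
[ 0.58154154 -0.14163779  0.11813763] [ 0.31433341 -0.2401748   0.44442879]
```

View pics/s6.png

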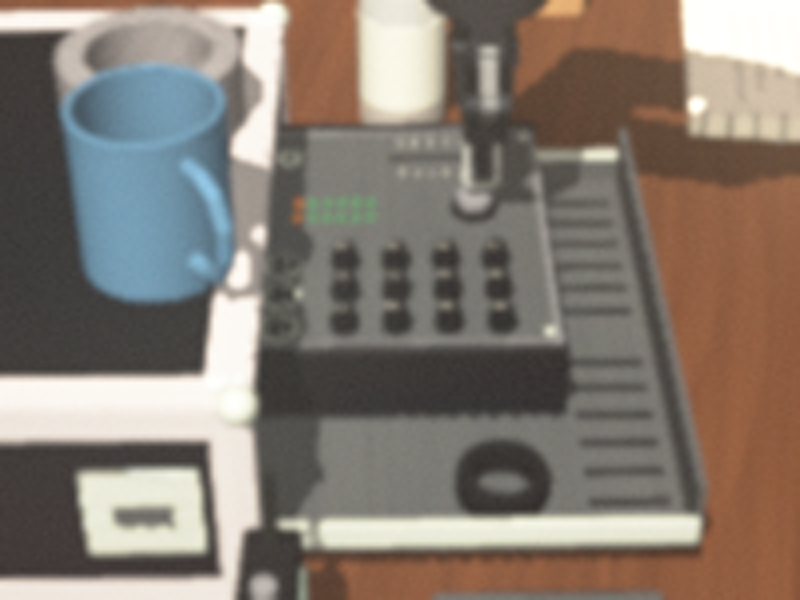

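The fingertip is over the button at (478,190). Pressing.

Emit:
servo_tool([
  [[0,0,-0.004,0,-1],[0,0,-0.004,0,-1],[0,0,-0.003,0,-1],[0,0,-0.002,0,-1],[0,0,-0.002,0,-1],[0,0,0,0,-1]],
])

```text
time_s: 18.1
eef_pos: [0.581, -0.1412, 0.1028]
eef_rot: [-0.0, -0.1, 0.995, 0.0]
wrist_force: [-2.0, 0.9, 3.4]
opening: 0.002
```

Emit:
servo_tool([
  [[0,0,-0.002,0,-1],[0,0,-0.002,0,-1],[0,0,0,0,-1]],
])

```text
time_s: 18.4
eef_pos: [0.5826, -0.1411, 0.1013]
eef_rot: [0.001, -0.1, 0.995, -0.0]
wrist_force: [-2.9, 4.7, 15.0]
opening: -0.0
```

The force is 15 N at the expected depth of 5 mm, so the button is fully in. I let it go and retreat.

Emit:
servo_tool([
  [[0,0,0,0,-1],[0,0,0.01,0,-1],[0,0,0.02,0,-1],[0,0,0.03,0,-1],[0,0,0.03,0,-1],[-0.01,0.02,0.02,0,-1],[-0.02,0.035,0,0,-1],[-0.02,0.035,0,0,-1]],
])

```text
time_s: 19.2
eef_pos: [0.5314, -0.0511, 0.2098]
eef_rot: [0.001, -0.1, 0.995, -0.0]
wrist_force: [0.1, 1.3, -0.5]
opening: -0.003
```

Emit:
servo_tool([
  [[-0.025,0.04,0,0,-1],[-0.025,0.04,0,0,-1],[-0.025,0.04,0,0,-1],[-0.025,0.04,0,0,-1],[-0.025,0.04,0,0,-1],[-0.025,0.04,0,0,-1],[0,0,0,0,-1],[0,0,0,0,-1]],
])

```text
time_s: 20.0
eef_pos: [0.381, 0.1894, 0.2091]
eef_rot: [0.001, -0.102, 0.995, -0.0]
wrist_force: [-0.2, -0.4, -0.4]
opening: 0.002
```

```bash
python3 look.py 7; python3 - <<'E'
from h import *
c=pickle.load(open("c7.pkl","rb"));cv2.imwrite("pics/top7.png",c["top"]["img"])
E
```

```text
[0.38199922 0.18806402 0.20908983] [ 0.74801147 -0.23459244 -1.09428457]
scene case_front [(283.8, 168.9, 0.75)]
scene tray_lip [(381.6, 200.2, 0.8)]
scene mixer [(355.1, 204.6, 0.76), (356.7, 304.6, 0.45)]
scene fader_cap [(343.0, 162.8, 0.57)]
scene power_top [(344.3, 161.5, 0.43), (337.0, 178.4, 0.4)]
scene small_tape [(317.5, 354.0, 0.97), (347.1, 253.0, 0.7), (265.4, 337.1, 0.47), (230.5, 328.2, 0.46)]
top case_front [(340.8, 178.6, 0.59)]
top tray_lip [(349.9, 258.1, 0.65), (307.5, 162.4, 0.19)]
top mixer [(362.7, 233.9, 0.78)]
top fader_cap [(390.8, 214.4, 0.41)]
top power_top [(351.9, 260.2, 0.48), (366.7, 216.8, 0.37)]
top small_tape [(222.7, 232.5, 0.67), (300.6, 235.7, 0.6), (231.4, 176.8, 0.38)]
```

View pics/s7.png

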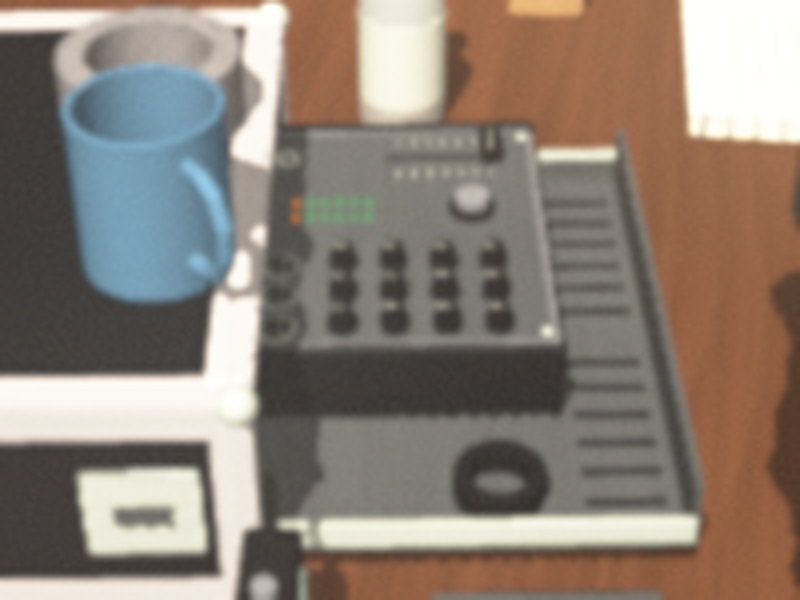

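View pics/t7.png

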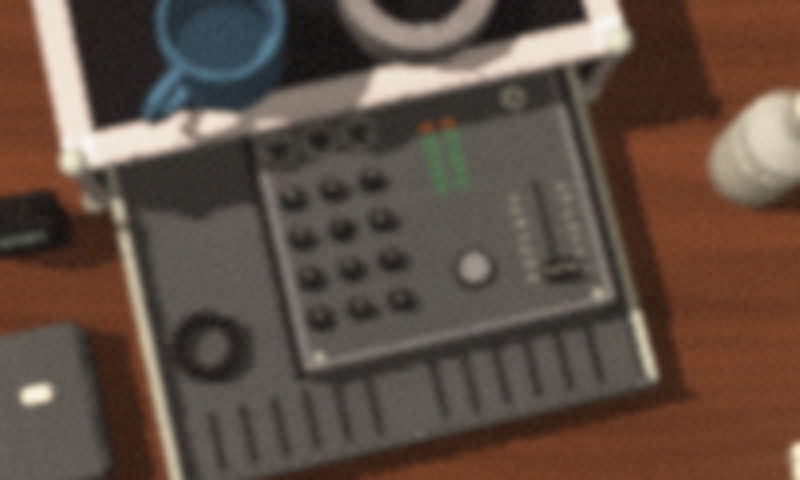

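Compared with the earlier pictures, the tray has crept back about 1.5 mm (2–3 crop px), well within 10 mm. The cap is at the slot's lower end at (561,268) in the top crop, the button is up, and the tape is flat at (212,347). I hand in now.

```bash
python3 -c "
from bench import *
print(hand_in())"
```

```text
the job is handed in; nothing more can be done
None
```

I finished the job in the required order and handed it in at about 20 s; no verdict was reported.

- **Tray:** I hooked the closed fingertips behind the lip and drew the tray out at about 0.1 m/s or less. At the stop the force rose to about 45 N.
- **Fader:** I then drew the cap down about 18 mm until the force rose to 16 N. The picture shows it at the lower end of its slot.
- **Power button:** After that I pressed it to 15 N at the expected 5 mm depth and let it go. I judged the full press from force and height, because I could not read the button's travel directly. It looks fully out again.

**Last pictures:** They show the tape roll flat in its pocket. The other things in the close crops (gaffer tape, mug, bottle, stagebox and beltpack) look unmoved, and the arm is clear of everything.

**Checks that disagreed:**
- The tray seems to have crept back 1–2 mm from its stop, within the 10 mm allowed.
- The networks' fader, button and lip points were off by up to about 20 mm and included some false finds. For the fader and button I used points picked in the two pictures, checked against the mixer's dimensions.

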